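# Hold the purge lever of the bench gas box open

## Task

The purge valve in the grey gas box on the lab bench has to be held open: lift the loose cover plate off its two pins and set it down gently, flat on the bench with its handle up. Then flip the safety catch in the well right over, clear of the lever, and after that pull the lever all the way to its stop towards the robot's side and keep hold of it: the lever springs back when let go, so finish with the gripper still holding it at the stop. Do not force the lever against the catch, and leave the other things on the bench where they are.

Things in the scene. Friction and masses are not known exactly. Their poses are not given: they have to be found in the camera images.
- box: Grey steel gas box, fixed to the bench. Origin on the bench; x points away from its front (the front, -x, faces roughly to the robot), y to the robot's left, z up. It spans x -65 to 165, y -100 to 100 mm, height 90. Two steel pins, 8 mm thick, 14 mm tall, stand on the rims at x 20, y -90 and +90. At the rear two brass unions stick out 35 mm and a slot (y -20 to 20, x 100 to 150) holds the lever.
- well (a point): Middle of the mouth of the open well in the top of the box, at the rim's height (90 mm). The well spans x -35 to 100, y -80 to 72 mm in the box's frame; its floor is 6 mm above the bench. The cover lies over it at the start and the catch is inside.
- cover: Loose aluminium cover plate, 150 (x) by 200 (y) by 4 mm, 0.2 to 0.4 kg; 11 mm holes at x 0, y -90 and +90 mm sit over the pins. Origin: centre of its underside; z up through the handle. At the start it lies on the box rim (underside 90 mm above the bench) over the well, its origin at x 20, y 0 mm of the box, axes parallel; lift it straight up by over 14 mm to clear the pins.
- cover_handle (a point): Middle of the black bar handle on the cover: a bar 14 mm thick and 100 mm long along the cover's y, its axis 39 mm above the cover's underside, on two 10 mm posts at y -45 and +45 mm.
- catch (a joint): Safety catch: steel arm 12 by 12 mm, 68 mm long, at x 64 to 76 mm of the box, hinged on an axis along the box's x. At 0 rad it leans 35 degrees from upright to the box's -y, across the front of the lever, and blocks it. It grows as it flips up and over to +y: upright 0.61, stop 1.13 rad (30 degrees past upright). Stays where it is left; about 1 N at its tab moves it. The cover must be off.
- catch_tab (a point): Middle of the black finger tab of the catch: a rod 12 mm thick along the box's x, from x 19 to 64 mm of the box (this point at 52), at the end of the arm, 62 mm from the hinge axis. At value 0 it is at y -8, height 81 mm of the box, just below the rim, with 66 mm free on its -y side in the well. Moves with the catch; a push on it towards +y flips the catch.
- catch_pivot (a point): Point on the catch's hinge axis, at x 52, y 28, height 30 mm of the box.
- lever (a joint): Purge lever, hinged on an axis along the box's y at point lever_pivot. At 0 rad it leans 0.6 rad from upright away from the robot (box +x). It grows as it is pulled towards the box's -x: upright at 0.6, stop at 0.9 rad. A spring drives it back to 0: about 3 to 4 N at the grip at the start, 6 N at the stop. While the catch blocks it, it moves less than 0.2 rad.
- lever_grip (a point): Middle of the lever's grip bar: black, 18 mm thick, 100 mm long along the box's y, 170 mm from the hinge axis, top of a D-shaped steel handle. The D's side bars (14 mm) are at y -50 and +50, its lower cross bar 52 mm below along the lever. At value 0 this point is at x 166, height 160 mm of the box; at the stop x 20, height 182. Moves with the lever.
- lever_pivot (a point): Point on the lever's hinge axis, at x 70, y 0, height 20 mm of the box, in its middle plane.
- beaker: Bystander: open glass, 72 mm across the rim, 100 mm tall. Origin at the centre of its underside.
- loupe: Bystander: round white stand magnifier, 84 mm across, 30 mm tall. Origin at the centre of its underside.
- washbottle: Bystander: white bottle, 60 mm across, 170 mm tall. Origin at the centre of its underside.

How it is judged:
On the way, in this order (a step that is already met when the one before it is completed fails the run):
1. the cover plate lies flat and at rest on the bench, handle up, let go (height (world z) of cover below 0.015 m and angle between cover's own z axis and vertical below 0.1 rad and linear speed of cover below 0.03 m/s and contact force between the fingers and cover below 0.2 N), for 0.2 s.
2. the safety catch is flipped over past upright (value of joint catch above 0.9 rad), for 0.2 s.
3. the lever is pulled to its stop by the gripper (value of joint lever above 0.75 rad and contact force between the fingers and lever above 1.5 N), for 0.3 s.
At the end, for the whole second after the job is handed in: The gripper's fingers hold the lever at or near its stop (lever above 0.75 of 0.9 rad, at least 1.5 N of contact, the cover not touching it), the catch is flipped over (above 0.9 of 1.13 rad), and the cover lies flat on the bench at rest (underside within 15 mm of it, tilt under 0.1 rad, handle up) (all of step 3 and height (world z) of cover below 0.015 m and angle between cover's own z axis and vertical below 0.1 rad and linear speed of cover below 0.03 m/s and value of joint catch above 0.9 rad and contact force between cover and lever below 0.2 N); the arm keeps its last pose, push and grip.
It fails at once if the cover plate is dropped (faster than 0.6 m/s within 50 mm of the bench) (height (world z) of cover below 0.05 m and linear speed of cover above 0.6 m/s).
It fails at once if the lever is forced against the catch (over 40 N) (contact force between lever and catch above 40 N).
It fails at once if a bystander is moved by more than 30 mm (distance of any of beaker, loupe, washbottle from where it was at the start of the episode above 0.03 m).
It also fails if it takes over 64 s, if anything falls off the work surface, if the arm or the gripper's body presses on something with over 40 N, if the wrist force passes 120 N, or if a joint passes its speed limit or range.

## Robot

A 6-joint arm with a two-finger parallel gripper is mounted at the origin on the work surface. World frame = base frame: x ahead of the robot, y to its left, z up, the work surface at z = 0. Lengths are in m, angles in rad, forces in N, time in s.
With the tool pointing down it reaches from about 0.325 to 1 m from the base axis. Payload 5.1 kg.
Tool frame: the origin (TCP) lies at the very end of the fingers, on their centre line; the grasp point (between the pads) lies 19 mm behind it (robot.grasp_offset is the distance from the TCP to the grasp point, in m); z points along the fingers, y is the line along which they close (so a half turn about z gives the same grasp; the last joint's range is limited). The gripper opens to 85 mm and grips with 20 to 120 N. Pads are 22 mm wide; open, the fingers measure 114 mm over their backs; the gripper's body (76 mm by 85 mm) begins 54 mm behind the grasp point. The pads swing forward as they close: fully open they stand 13 mm farther back than shut.
Start: joints at [1.095, 0.124, 1.65, -0, 1.367, -0.083], TCP at [0.249, 0.6, 0.231] pointing down, gripper open.
Joint ranges: [-2.61, 2.61], [-1.02, 2.33], [0.03, 2.71], [-1.35, 4.49], [0.32, 2.68], [-2.91, 2.91]. Speed limits (rad/s): [2.57, 2.57, 3.14, 3.14, 3.14, 3.14].

## Interface

Orientations are given as a unit quaternion [x, y, z, w].
In Python, from workcell import sensors, cams, robot, recognise gives the robot as it stands.
- The arm moves only by the shell command python3 -m pendant 'ROWS' [FORCE]. ROWS is JSON, one flat list of numbers, 7 for each row, row after row: the shift along the tool's x, y, z in mm, then the turn, a rotation vector about the tool's x, y, z in degrees, then the opening, from -1 (shut) to 1 (fully open). In form: [x, y, z, ax, ay, az, fingers, x, y, z, ax, ay, az, fingers, ...]. A call has exactly 5 rows; each row shifts and turns the commanded pose from where the row before left it, along the tool's axes as they then stand; what a row does not reach is not made up. A row lasts 1/12 s, in which the tool goes at most 41.7 mm and 7.16 degrees, less where a joint would pass 70% of its speed; a pose out of reach is approached as far as the arm can. A call with a gripper value outside its range is refused whole. The fingers move at their own pace and stop on an object; FORCE is the grip in N (left out, the last holds). Time passes only in rows, so rows that do not move let the fingers close, or fill a call up. It gives the time, the measured TCP pose, the force, the opening and the grip force at its end, in the units of the state.
- sensors.sense(): the state, without advancing time (a new reading comes with each control period).
- cams.get_image(name): name is "scene" or "side" or "wrist"; returns (picture, depth): 384x512x3 uint8, red, green, blue; 384x512 float32, m along the optical axis (not along the pixel's ray), 0 where there is no reading.
- cams.camera_info(name): a dict with "mtx" (3x3 intrinsics, pixels), "xyz" and "rotation" of the camera in the world; the wrist camera has in their place "hand_eye" (4x4, takes a point from camera to tool coordinates, whose origin is the TCP and whose axes are the flange's). Camera axes: x right, y down, z forward; pixel columns grow to the right and rows downward; lengths in m; the calibration is good to about 2 mm. A picture is of the moment at which its call begins: read the wrist's pose just before it. camera_info takes no time and is no camera call.
- robot.finish_job(): hands the job in; it is judged then, once.
Trained networks look in the newest picture that a camera, given by its name, has taken for a name from the list of things; names that differ only in an ending like _2 or _b are one class to them, and where a whole thing is asked for, a point or a joint stands for the part that bears it (a point fixed in the world has none). Each returns a list of dicts, best first, with "score" (0 to 1); they miss things now and then, are a little off and sometimes report something else, mostly with a low value. They report only what shows in the picture. A call takes as long as a camera call.
- recognise(camera, target): "point" ([x, y, z] in m, in world coordinates, good to about 4 mm: the middle of the surface that is visible of it).
The state is a dict: "time": time; "joint_positions": joint angles; "joint_velocities": joint speeds; "effort": joint torques, N m; "position": TCP position; "tcp_rot": TCP orientation; "force": force on the tool from outside, world axes, zero at the start; "moment": the same for the moment, N m; "gripper_width": opening from 0.0 (shut) to 1.0 (fully open); "finger_force": force on a finger pad.
Only numpy, scipy, OpenCV 4.12 (cv2) and the standard library are available. Lean on these libraries where they do the work, as an engineer would, in place of code of your own. Each camera call takes 0.05 s, during which the arm holds its last target. There are 200 camera calls.

## Working session

There is one attempt and no reset: what is moved stays moved. The work goes in short steps, Python scripts to look and compute and a shell command to move; the robot and the scene stay as the last step left them, time stands still between calls to the robot, and variables do not carry over. Pictures are saved under pics/ and viewed, at most 10 in all, crops included, and the job is handed in when it is done.

```bash
mkdir -p pics; python3 - <<'E'
from workcell import sensors,cams,robot,recognise
import cv2,numpy as np
s=sensors.sense();print({k:np.round(v,3).tolist() for k,v in s.items()})
for c in("scene","side"):
    im,d=cams.get_image(c);cv2.imwrite(f"pics/{c}0.png",im[:,:,::-1])
    i=cams.camera_info(c);print(c,np.round(i["xyz"],3),np.round(i["rotation"],3).tolist(),np.round(i["mtx"],1).tolist())
    for t in("box","cover","cover_handle","lever_grip","beaker","loupe","washbottle"):
        print(t,[(np.round(r["point"],3).tolist(),round(r["score"],2)) for r in recognise(c,t)[:2]])
E
ls
```

```text
{'time': 0.0, 'joint_positions': [1.095, 0.124, 1.652, 0.0, 1.367, -0.083], 'joint_velocities': [0.002, 0.0, -0.0, -0.0, -0.0, -0.001], 'effort': [0.004, -42.359, -36.547, 0.0, 0.007, -0.0], 'position': [0.249, 0.6, 0.23], 'tcp_rot': [0.195, 0.981, -0.001, -0.0], 'force': [-0.77, 0.541, -0.073], 'moment': [-0.0, 0.011, -0.003], 'finger_force': 0.0, 'gripper_width': 1.003}
scene [ 1.632 -0.129  1.083] [0.686, 0.61, -0.261, -0.3] [[410.4, 0.0, 255.7], [0.0, 410.4, 192.1], [0.0, 0.0, 1.0]]
box [([0.646, -0.131, 0.078], 0.63)]
cover [([0.514, -0.154, 0.094], 0.66)]
cover_handle [([0.513, -0.148, 0.094], 0.98)]
lever_grip [([0.653, -0.131, 0.158], 0.55), ([0.51, -0.15, 0.092], 0.27)]
beaker [([0.767, 0.237, 0.071], 0.91)]
loupe [([0.533, 0.435, 0.021], 0.88)]
washbottle [([0.493, -0.491, 0.085], 0.69)]
side [ 0.136 -0.751  1.057] [0.889, -0.275, 0.1, -0.352] [[407.9, 0.0, 257.4], [0.0, 407.9, 185.3], [0.0, 0.0, 1.0]]
box [([0.589, -0.18, 0.088], 0.75)]
cover []
cover_handle [([0.504, -0.155, 0.097], 0.56)]
lever_grip [([0.626, -0.132, 0.137], 0.84), ([0.592, -0.178, 0.086], 0.73)]
beaker [([0.749, 0.219, 0.077], 0.61)]
loupe [([0.516, 0.432, 0.025], 0.69)]
washbottle []
pics
```

View pics/scene0.png

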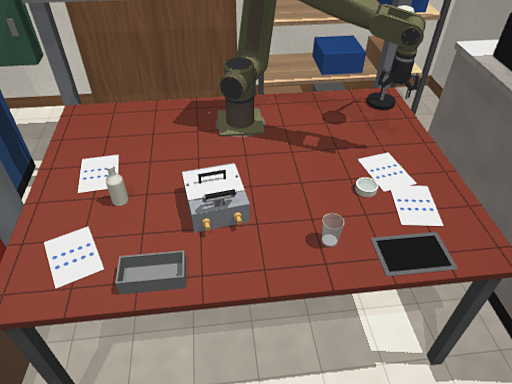

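View pics/side0.png

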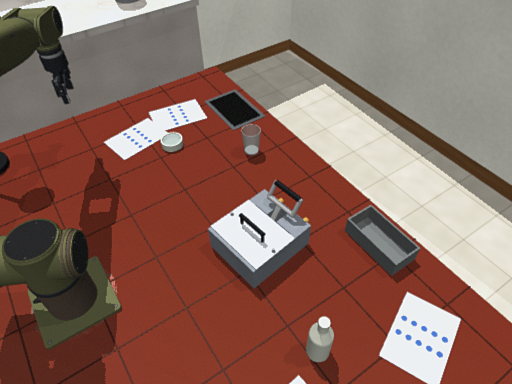

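```bash
cat > h.py <<'E'
from workcell import sensors,cams,robot,recognise
import cv2,numpy as np
from scipy.spatial.transform import Rotation as R
def pose():
    s=sensors.sense();T=np.eye(4);T[:3,:3]=R.from_quat(s["tcp_rot"]).as_matrix();T[:3,3]=s["position"];return T
def cloud(c,name=None):
    T=pose();im,d=cams.get_image(c);i=cams.camera_info(c);K=np.array(i["mtx"])
    if c=="wrist": X=T@np.array(i["hand_eye"])
    else:
        X=np.eye(4);r=np.array(i["rotation"]);X[:3,:3]=R.from_quat(r).as_matrix() if r.size==4 else r;X[:3,3]=i["xyz"]
    v,u=np.mgrid[:384,:512];P=np.stack([(u-K[0,2])/K[0,0]*d,(v-K[1,2])/K[1,1]*d,d],-1)@X[:3,:3].T+X[:3,3]
    P[d==0]=np.nan
    if name:cv2.imwrite(f"pics/{name}.png",im[:,:,::-1])
    return P,im
def delta(p,yvec=None,zvec=(0,0,-1)):
    """shift (mm, tool axes) and rotvec(deg) to TCP p with tool y along yvec"""
    T=pose();print("shift mm",np.round(T[:3,:3].T@(np.array(p)-T[:3,3])*1000,1))
    if yvec is not None:
        z=np.array(zvec,float);z/=np.linalg.norm(z);best=None
        for s in(1,-1):
            y=s*np.array(yvec,float);y-=z*(y@z);y/=np.linalg.norm(y)
            D=T[:3,:3].T@np.stack([np.cross(y,z),y,z],1);r=np.degrees(R.from_matrix(D).as_rotvec());print("rot",s,np.round(r,1))
E
python3 - <<'E'
from h import *
for c in("scene","side"):
    P,im=cloud(c)
    m=(P[...,2]>.085)&(P[...,2]<.1)&(abs(P[...,0]-.55)<.2)&(abs(P[...,1]+.14)<.2)
    q=P[m][:,:2].astype(np.float32)
    n,l=cv2.connectedComponentsWithStats(m.astype(np.uint8))[:2]
    k=1+np.argmax([(l==j).sum() for j in range(1,n)]);q=P[l==k]
    print(c,len(q),q[:,2].mean(),cv2.minAreaRect((q[:,:2]*1000).astype(np.float32)))
    m=(P[...,2]>.12)&(P[...,2]<.145)&(abs(P[...,0]-.51)<.05)&(abs(P[...,1]+.14)<.1);q=P[m]
    print("handle",len(q),q.mean(0),np.linalg.svd(q[:,:2]-q[:,:2].mean(0))[2][0])
    m=(P[...,2]>.135)&(P[...,2]<.2)&(abs(P[...,0]-.65)<.08)&(abs(P[...,1]+.14)<.1);q=P[m]
    print("grip",len(q),q.mean(0),np.linalg.svd(q[:,:2]-q[:,:2].mean(0))[2][0])
E
```

```text
scene 1988 0.09339218239511787 ((537.7424926757812, -140.62313842773438), (238.88522338867188, 201.27737426757812), 8.50434398651123)
handle 115 [ 0.5120708  -0.14687946  0.13289532] [ 0.13467121 -0.99089034]
grip 190 [ 0.65609681 -0.12418737  0.16449336] [-0.14386923  0.98959671]
side 3858 0.09375488493466361 ((535.2819213867188, -140.0528564453125), (234.3439178466797, 203.70692443847656), 8.70003604888916)
handle 165 [ 0.5043479  -0.14859564  0.13439987] [ 0.14986731 -0.98870612]
grip 296 [ 0.64391192 -0.12772325  0.16079937] [ 0.16194899 -0.98679913]
```

```bash
python3 -c "
from h import *
delta((.507,-.145,.230),(.989,.148,0))"
```

```text
shift mm [-523.9 -589.8    1.3]
rot 1 [ 0. -0. 59.]
rot -1 [   0.    0. -121.]
```

```bash
P="python3 -m pendant"
for i in 1 2 3 4; do python3 -m pendant '[-26.2,-29.5,0,0,0,0,1,-26.2,-29.5,0,0,0,0,1,-26.2,-29.5,0,0,0,0,1,-26.2,-29.5,0,0,0,0,1,-26.2,-29.5,0,0,0,0,1]'; done
for i in 1 2; do python3 -m pendant '[0,0,0,0,0,5.9,1,0,0,0,0,0,5.9,1,0,0,0,0,0,5.9,1,0,0,0,0,0,5.9,1,0,0,0,0,0,5.9,1]'; done
python3 - <<'E'
from h import *
P,im=cloud("wrist","w1")
print([(r["point"],r["score"]) for r in recognise("wrist","cover_handle")])
m=(P[...,2]>.12)&(P[...,2]<.145)&(abs(P[...,0]-.507)<.05)&(abs(P[...,1]+.145)<.08);q=P[m]
if len(q):print("handle",len(q),q.mean(0),q.min(0),q.max(0),np.linalg.svd(q[:,:2]-q[:,:2].mean(0),full_matrices=False)[2][0])
delta((.507,-.145,.113),(.989,.148,0))
E
```

```text
time: 1.32
position: [0.3135, 0.4125, 0.2313]
tcp_rot: [0.195, 0.981, 0.0, 0.0]
force: [0.5, -0.0, 0.3]
gripper_width: 1.001
finger_force: 0.0
time: 1.73
position: [0.3781, 0.2259, 0.2316]
tcp_rot: [0.195, 0.981, 0.0, 0.0]
force: [0.8, -0.7, 0.4]
gripper_width: 0.998
finger_force: 0.0
time: 2.15
position: [0.4428, 0.0393, 0.2318]
tcp_rot: [0.195, 0.981, 0.0, 0.001]
force: [1.8, 0.9, -0.2]
gripper_width: 0.997
finger_force: 0.0
time: 2.57
position: [0.5073, -0.1473, 0.2316]
tcp_rot: [0.195, 0.981, 0.0, 0.0]
force: [0.9, 0.7, -0.1]
gripper_width: 0.997
finger_force: 0.0
time: 2.98
position: [0.5071, -0.1454, 0.2314]
tcp_rot: [0.441, 0.898, -0.0, 0.0]
force: [-0.7, 0.3, 0.8]
gripper_width: 1.0
finger_force: 0.0
time: 3.4
position: [0.5071, -0.1451, 0.2314]
tcp_rot: [0.655, 0.756, 0.0, 0.0]
force: [-0.4, -0.2, 0.6]
gripper_width: 0.999
finger_force: 0.0
[([0.5037, -0.128, 0.0925], 0.57)]
handle 2567 [ 0.50681385 -0.14263638  0.13440937] [ 0.49335239 -0.19600778  0.12516707] [ 0.52113451 -0.09501551  0.13770771] [ 0.14691336 -0.98914936]
shift mm [ 2.000e-01 -1.000e-01  1.184e+02]
rot 1 [0. 0. 0.]
rot -1 [  -0.    0. -180.]
```

View pics/w1.png

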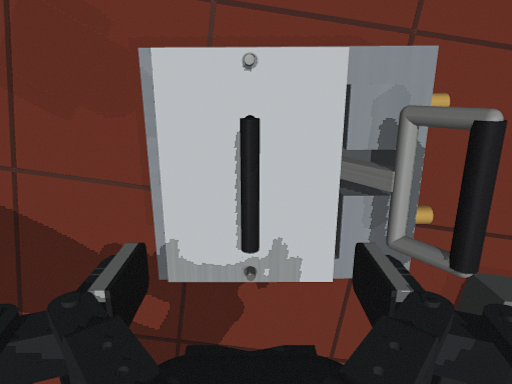

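The wrist view shows the handle (px 250,185) midway between the fingers (120 and 375), clear of the lever's grip (480,190). I'll descend and grip.

```bash
python3 -m pendant '[-1,0,20,0,0,0,1,0,0,20,0,0,0,1,0,0,20,0,0,0,1,0,0,20,0,0,0,1,0,0,20,0,0,0,1]' 40 | head -2
python3 -m pendant '[0,0,18,0,0,0,1,0,0,0,0,0,0,1,0,0,0,0,0,0,-1,0,0,0,0,0,0,-1,0,0,0,0,0,0,-1]'|grep -v rot
python3 -m pendant '[0,0,0,0,0,0,-1,0,0,0,0,0,0,-1,0,0,0,0,0,0,-1,0,0,0,0,0,0,-1,0,0,0,0,0,0,-1]'|grep -v rot
```

```text
time: 3.92
position: [0.5073, -0.1462, 0.1306]
time: 4.33
position: [0.5084, -0.1466, 0.1152]
force: [1.1, 0.1, 0.1]
gripper_width: 0.607
finger_force: 0.0
time: 4.75
position: [0.5078, -0.1464, 0.1143]
force: [0.2, 0.7, 3.9]
gripper_width: 0.145
finger_force: 39.2
```

```bash
for i in 1 2 ; do python3 -m pendant '[0,0,-8,0,0,0,-1,0,0,-8,0,0,0,-1,0,0,-8,0,0,0,-1,0,0,-8,0,0,0,-1,0,0,-8,0,0,0,-1]'|grep -v rot; done
python3 - <<'E'
from h import *
cloud("scene","s2")
E
```

```text
time: 5.17
position: [0.5072, -0.1461, 0.1542]
force: [0.6, 0.7, -1.8]
gripper_width: 0.147
finger_force: 39.1
time: 5.58
position: [0.5072, -0.1461, 0.1942]
force: [-0.3, 0.4, -2.7]
gripper_width: 0.146
finger_force: 39.1
```

View pics/s2.png

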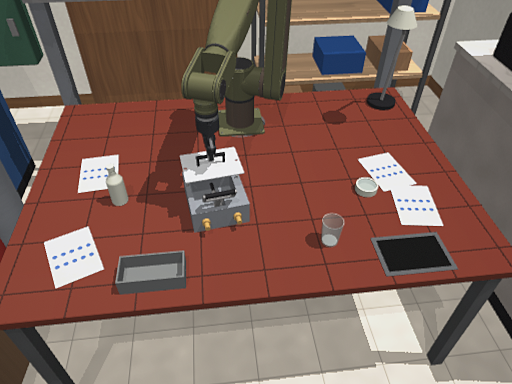

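The plate (212,163) hangs level above the box, held by the handle. I'll carry it to the left and lower it.

```bash
for i in 1 2 3 4 ; do python3 -m pendant '[17.2,-0.9,0,0,0,0,-1,17.2,-0.9,0,0,0,0,-1,17.2,-0.9,0,0,0,0,-1,17.2,-0.9,0,0,0,0,-1,17.2,-0.9,0,0,0,0,-1]'|sed -n 2p; done
for i in 1 2 ; do python3 -m pendant '[0,0,14,0,0,0,-1,0,0,14,0,0,0,-1,0,0,14,0,0,0,-1,0,0,14,0,0,0,-1,0,0,14,0,0,0,-1]'|sed -n 2p; done
python3 -m pendant '[0,0,6,0,0,0,-1,0,0,5,0,0,0,-1,0,0,4,0,0,0,-1,0,0,4,0,0,0,-1,0,0,3,0,0,0,-1]'|grep -v rot
```

```text
position: [0.4898, -0.061, 0.1933]
position: [0.4726, 0.0234, 0.1934]
position: [0.4554, 0.1078, 0.1934]
position: [0.4383, 0.1922, 0.1934]
position: [0.4385, 0.1915, 0.1228]
position: [0.4387, 0.1914, 0.0528]
time: 8.55
position: [0.4391, 0.1916, 0.0316]
force: [-0.1, 0.5, -2.0]
gripper_width: 0.146
finger_force: 39.1
```

```bash
python3 -m pendant '[0,0,1.5,0,0,0,-1,0,0,1.5,0,0,0,-1,0,0,1,0,0,0,-1,0,0,1,0,0,0,-1,0,0,1,0,0,0,-1]'|grep -v rot
python3 -m pendant '[0,0,1,0,0,0,-1,0,0,0.5,0,0,0,-1,0,0,0,0,0,0,-1,0,0,0,0,0,0,-1,0,0,0,0,0,0,-1]'|grep -v rot
```

```text
time: 8.97
position: [0.4388, 0.1915, 0.0255]
force: [0.3, 0.3, -1.7]
gripper_width: 0.147
finger_force: 39.1
time: 9.38
position: [0.4388, 0.1915, 0.0243]
force: [-3.1, -0.9, 5.5]
gripper_width: 0.145
finger_force: 39.9
```

```bash
python3 -m pendant '[0,0,0,0,0,0,0.2,0,0,0,0,0,0,0.2,0,0,0,0,0,0,1,0,0,0,0,0,0,1,0,0,0,0,0,0,1]'|grep -v rot
python3 -m pendant '[0,0,0,0,0,0,1,0,0,0,0,0,0,1,0,0,0,0,0,0,1,0,0,-10,0,0,0,1,0,0,-10,0,0,0,1]'|grep -v rot
for i in 1 2; do python3 -m pendant '[0,0,-20,0,0,0,1,0,0,-20,0,0,0,1,0,0,-20,0,0,0,1,0,0,-20,0,0,0,1,0,0,-20,0,0,0,1]'|sed -n 2p; done
python3 - <<'E'
from h import *
cloud("scene")
P,im=cloud("side","d3")
m=(P[...,2]>.001)&(P[...,2]<.012)&(abs(P[...,0]-.44)<.12)&(abs(P[...,1]-.19)<.15)&(im.min(-1)>110);q=P[m]
print(len(q),q.mean(0),q.min(0),q.max(0))
# well & catch
for c in("scene","side"):
    cams.get_image(c)
    for t in("catch_tab","catch","lever_grip"): print(c,t,[(np.round(r["point"],3).tolist(),round(r["score"],2)) for r in recognise(c,t)[:2]])
E
```

```text
time: 9.8
position: [0.4386, 0.1914, 0.0237]
force: [0.1, -0.5, -0.5]
gripper_width: 0.844
finger_force: 0.0
time: 10.22
position: [0.438, 0.1912, 0.044]
force: [-1.0, 0.1, 0.7]
gripper_width: 1.0
finger_force: 0.0
position: [0.4389, 0.1915, 0.1463]
position: [0.4386, 0.1914, 0.2464]
1698 [0.43563979 0.1874001  0.00548116] [0.34929096 0.08138563 0.00101921] [0.52645119 0.30584253 0.01189082]
scene catch_tab [([0.539, -0.149, 0.082], 0.49)]
scene catch [([0.541, -0.147, 0.085], 0.53)]
scene lever_grip [([0.654, -0.131, 0.156], 0.84)]
side catch_tab [([0.439, 0.185, 0.009], 0.47)]
side catch [([0.536, -0.152, 0.086], 0.49), ([0.622, -0.135, 0.124], 0.21)]
side lever_grip [([0.622, -0.136, 0.126], 0.71)]
```

View pics/d3.png

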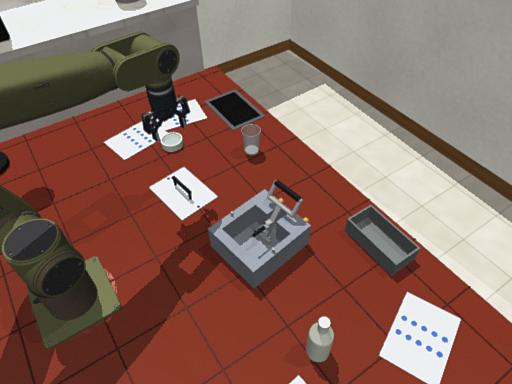

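The cover lies flat on the bench (183,192) and the catch tab shows in the well (262,230). The fit puts the box origin at (0.487,-0.148) with yaw 8.5°, and the network's tab position agrees. Next I go above the well on the tab's -y side with the fingers shut.

```bash
for i in 1 2 3; do python3 -m pendant '[-25.5,2.5,0,0,0,0,-1,-25.5,2.5,0,0,0,0,-1,-25.5,2.5,0,0,0,0,-1,-25.5,2.5,0,0,0,0,-1,-25.5,2.5,0,0,0,0,-1]'|sed -n 2p; done
python3 -m pendant '[0,0,16,0,0,0,-1,0,0,16,0,0,0,-1,0,0,16,0,0,0,-1,0,0,16,0,0,0,-1,0,0,16,0,0,0,-1]'|sed -n 2p
python3 - <<'E'
from h import *
P,im=cloud("wrist","w4")
print([(np.round(r["point"],3),r["score"]) for r in recognise("wrist","catch_tab")])
o=np.array([.487,-.148,0]);c,s=np.cos(.148),np.sin(.148);B=np.array([[c,-s,0],[s,c,0],[0,0,1]])
T=pose();print("tcp in box",(B.T@(T[:3,3]-o)*1000).round(1))
Q=(P-o)@B*1000
m=(Q[...,2]>60)&(Q[...,2]<100)&(Q[...,0]>15)&(Q[...,0]<62)&(Q[...,1]>-30)&(Q[...,1]<40);q=Q[m];print(len(q),q.mean(0),q.min(0),q.max(0))
# rim rectangle check
m=(abs(Q[...,2]-90)<5)&(abs(Q[...,0])<200)&(abs(Q[...,1])<150);q=Q[m];print(q.min(0),q.max(0))
E
```

```text
position: [0.4697, 0.0661, 0.2432]
position: [0.5009, -0.0584, 0.2431]
position: [0.5321, -0.1826, 0.243]
position: [0.5318, -0.1813, 0.1623]
[(array([ 0.55 , -0.141,  0.086]), 0.94)]
tcp in box [ 37.7 -38.4 159.6]
1222 [40.98103231 -5.22775916 86.37116656] [ 19.39376197 -11.45415664  80.77304766] [61.95410145  0.33999851 89.90840935]
[ -65.4392397  -100.50192846   85.00017476] [166.20832923  78.28141396  94.98893783]
```

View pics/w4.png

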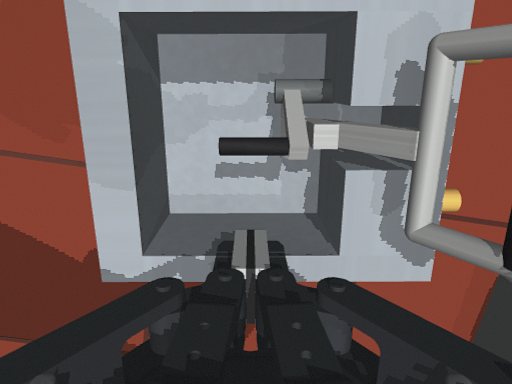

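The tab rod runs from (220,146) to (290,146), and the fingers are on its -y side over the open well. I'll descend 88 mm and push towards +y.

```bash
python3 -m pendant '[0,0,18,0,0,0,-1,0,0,18,0,0,0,-1,0,0,18,0,0,0,-1,0,0,18,0,0,0,-1,0,0,16,0,0,0,-1]'|grep -v rot
for i in 1 2 3; do python3 -m pendant '[5,0,0,0,0,0,-1,5,0,0,0,0,0,-1,5,0,0,0,0,0,-1,5,0,0,0,0,0,-1,5,0,0,0,0,0,-1]'|grep -v rot; done
python3 -m pendant '[1,0,0,0,0,0,-1,1,0,0,0,0,0,-1,1,0,0,0,0,0,-1,0,0,0,0,0,0,-1,0,0,0,0,0,0,-1]'|grep -v rot
```

```text
time: 13.73
position: [0.5325, -0.1814, 0.0756]
force: [-0.0, -0.3, -0.0]
gripper_width: -0.0
finger_force: 0.0
time: 14.15
position: [0.5297, -0.1567, 0.0778]
force: [0.2, -1.5, 1.1]
gripper_width: 0.004
finger_force: 0.5
time: 14.57
position: [0.5246, -0.1313, 0.0757]
force: [0.7, -0.4, 0.2]
gripper_width: 0.004
finger_force: 0.2
time: 14.98
position: [0.5209, -0.1066, 0.0756]
force: [0.3, -0.7, -0.0]
gripper_width: -0.003
finger_force: 0.2
time: 15.4
position: [0.5207, -0.1042, 0.0759]
force: [0.4, -0.3, 0.8]
gripper_width: 0.001
finger_force: 0.0
```

```bash
python3 -m pendant '[-8,0,0,0,0,0,-1,0,0,-30,0,0,0,-1,0,0,-40,0,0,0,-1,0,0,-40,0,0,0,-1,0,0,-40,0,0,0,-1]'|sed -n 2p
python3 -m pendant '[-7,24,0,0,0,0,1,-6,24,0,0,0,0,1,-6,24,0,0,0,0,1,-6,24,0,0,0,0,1,-5,24,0,0,0,0,1]'|sed -n 2p
python3 - <<'E'
from h import *
P,im=cloud("wrist","w5")
o=np.array([.487,-.148,0]);c,s=np.cos(.148),np.sin(.148);B=np.array([[c,-s,0],[s,c,0],[0,0,1]])
T=pose();print("tcp in box",(B.T@(T[:3,3]-o)*1000).round(1))
Q=(P-o)@B*1000
m=(Q[...,2]>150)&(Q[...,2]<185)&(Q[...,0]>130)&(Q[...,0]<190)&(abs(Q[...,1])<45);q=Q[m]
if len(q):print("grip",len(q),q.mean(0),q.min(0),q.max(0))
S,im=cloud("scene","s5");Q=(S-o)@B*1000
m=(Q[...,2]>70)&(Q[...,2]<110)&(Q[...,0]>15)&(Q[...,0]<62)&(Q[...,1]>-30)&(Q[...,1]<68);q=Q[m]
if len(q):print("tab",len(q),q.mean(0),q.min(0),q.max(0))
for c in("wrist","scene"):
  for t in("catch_tab","lever_grip"):print(c,t,[((B.T@(np.array(r["point"])-o)*1000).round(),round(r["score"],2)) for r in recognise(c,t)[:2]])
E
```

```text
position: [0.5215, -0.1127, 0.2273]
position: [0.6462, -0.1251, 0.2259]
tcp in box [163.9  -1.4 225.3]
grip 3961 [166.29293464   2.21705358 167.20564091] [153.29009898 -44.90401418 150.03859218] [175.72659998  44.9935757  171.07506293]
tab 27 [41.24220444 54.98740109 89.90321551] [20.39454112 49.9168417  85.8027825 ] [60.68170555 61.21999959 94.19669255]
wrist catch_tab [(array([66., 53., 90.]), 0.97)]
wrist lever_grip [(array([151.,  -0., 154.]), 0.56)]
scene catch_tab [(array([54., 54., 88.]), 0.49), (array([130., -15.,  78.]), 0.46)]
scene lever_grip [(array([333., 339.,  69.]), 0.64), (array([165.,  -4., 158.]), 0.62)]
```

View pics/w5.png

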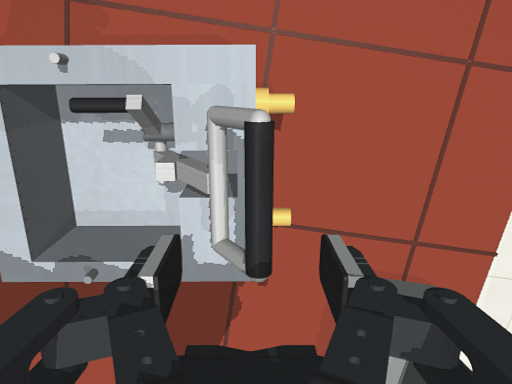

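The catch is over, with its tab at (100,104), about 1.06 rad. The lever's bar (260,195) is centred between the fingers. I'll descend and grip it.

```bash
python3 -m pendant '[0,2,17,0,0,0,1,0,0,17,0,0,0,1,0,0,17,0,0,0,1,0,0,17,0,0,0,1,0,0,16,0,0,0,1]' 50|grep -v rot
python3 -m pendant '[0,0,0,0,0,0,-1,0,0,0,0,0,0,-1,0,0,0,0,0,0,-1,0,0,0,0,0,0,-1,0,0,0,0,0,0,-1]'|grep -v rot
python3 -m pendant '[0,0,0,0,0,0,-1,0,0,0,0,0,0,-1,0,0,0,0,0,0,-1,0,0,0,0,0,0,-1,0,0,0,0,0,0,-1]'|grep -v rot
```

```text
time: 16.95
position: [0.646, -0.1238, 0.1414]
force: [1.0, -0.4, 0.3]
gripper_width: 1.001
finger_force: 0.0
time: 17.37
position: [0.6478, -0.124, 0.1437]
force: [-0.2, 1.4, -0.4]
gripper_width: 0.301
finger_force: 0.0
time: 17.78
position: [0.6497, -0.1238, 0.1446]
force: [5.3, 0.2, 1.5]
gripper_width: 0.194
finger_force: 48.8
```

```bash
python3 -m pendant '[0,-5.5,-3.5,0,0,0,-1,0,-5.5,-3.2,0,0,0,-1,0,-5.5,-3.1,0,0,0,-1,0,-5.6,-3,0,0,0,-1,0,-5.8,-2.6,0,0,0,-1]'|grep -v rot
python3 -m pendant '[0,-5.9,-2.4,0,0,0,-1,0,-6,-2.2,0,0,0,-1,0,-6,-2.1,0,0,0,-1,0,-6.1,-1.8,0,0,0,-1,0,-6.2,-1.5,0,0,0,-1]'|grep -v rot
```

```text
time: 18.2
position: [0.6231, -0.1279, 0.1606]
force: [7.6, 1.4, 0.5]
gripper_width: 0.191
finger_force: 48.8
time: 18.62
position: [0.594, -0.1323, 0.1717]
force: [8.9, 1.9, 3.3]
gripper_width: 0.186
finger_force: 48.8
```

```bash
python3 -m pendant '[0,-7.5,-1.4,0,0,0,-1,0,-7.5,-1.2,0,0,0,-1,0,-7.5,-0.9,0,0,0,-1,0,-7.5,-0.6,0,0,0,-1,0,-7.5,-0.2,0,0,0,-1]'|grep -v rot
python3 -m pendant '[0,-7.5,0.2,0,0,0,-1,0,-7.5,0.6,0,0,0,-1,0,-7.5,0.9,0,0,0,-1,0,-7.5,1.2,0,0,0,-1,0,-7.5,1.6,0,0,0,-1]'|grep -v rot
python3 -m pendant '[0,-4,1.1,0,0,0,-1,0,-3,0.9,0,0,0,-1,0,0,0,0,0,0,-1,0,0,0,0,0,0,-1,0,0,0,0,0,0,-1]'
python3 - <<'E'
from h import *
o=np.array([.487,-.148,0]);c,s=np.cos(.148),np.sin(.148);B=np.array([[c,-s,0],[s,c,0],[0,0,1]])
T=pose();print("tcp in box",(B.T@(T[:3,3]-o)*1000).round(1))
cloud("scene");S,im=cloud("side","e6")
cv2.imwrite("pics/e6.png",cv2.resize(im[100:300,120:380,::-1],None,fx=3,fy=3))
for c in ("side","scene"):print([((B.T@(np.array(r["point"])-o)*1000).round(),round(r["score"],2)) for r in recognise(c,"catch_tab")[:2]])
E
```

```text
time: 19.03
position: [0.5579, -0.1379, 0.1779]
force: [7.8, 3.9, 13.0]
gripper_width: 0.191
finger_force: 49.0
time: 19.45
position: [0.5203, -0.1438, 0.1728]
force: [6.4, 2.9, 17.9]
gripper_width: 0.186
finger_force: 52.8
time: 19.87
position: [0.5129, -0.145, 0.1709]
tcp_rot: [0.653, 0.757, 0.003, 0.006]
force: [4.7, 1.9, 10.8]
gripper_width: 0.185
finger_force: 52.1
tcp in box [ 26.   -0.9 170.9]
[(array([33., 54., 86.]), 0.38), (array([ 28., -16.,  72.]), 0.19)]
[(array([64., 53., 87.]), 0.64)]
```

View pics/e6.png

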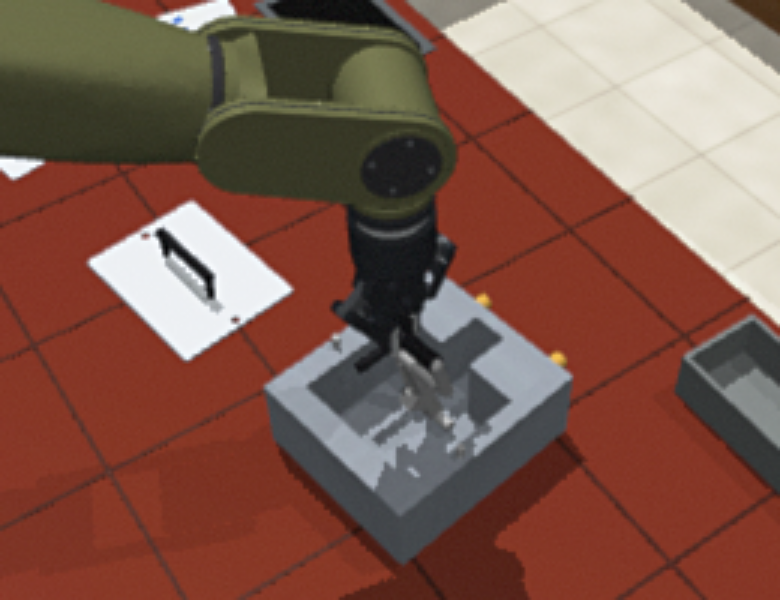

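The gripper holds the grip bar (400,350) at about 0.86 rad. The catch is over, and the cover lies flat at (190,280).

```bash
python3 -c "
from workcell import robot
print(robot.finish_job())"
```

```text
the job is handed in; nothing more can be done
None
```

I handed the job in at about 20 s with the cover flat on the bench, the catch flipped over (about 1.05 rad) and the gripper holding the lever near its stop (about 0.86 of 0.9 rad). No verdict came back, and both angles are estimates from the camera images and the tool pose.

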